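Run the fastener sample board out to the gauge and hold it

TASK

On the small green-fronted drawer unit, first turn the yellow knob so that its pointer arm lies on the red index mark of the dial. Then slide the sample board straight out over the end of the unit, flat on its top, until the board's red front edge is level with the pointer's tip, and finish while holding the board by its rear end so that it stays flat: it is nose-heavy and would tip off if let go. Leave the pointer on its mark and the other things where they are.

Things in the scene. Friction and masses are not known exactly. Their poses are not given: they have to be found in the camera images.
- cabinet: Fixed low drawer unit, grey, green drawer fronts, 300 (its x) x 260 (y) x 120 mm high. Origin: centre of underside. The board slides out over its -y end (y = -130 mm): outward = its -y. On its top at x = -105, y = -85 mm is the black dial, 68 mm across, 18 mm high, with the red index, 14 mm wide, on its -y rim: the set pointer is parallel to the unit's y. Place and heading vary.
- edge (a point): Point on the top edge of the unit's -y end, at x = +20, y = -130, z = 120 mm of the unit. The board must project past this edge by 130 mm (the pointer tip, once the pointer is set, lies exactly that far out).
- pointer (a joint): Angle of the yellow knob and pointer arm (rad), vertical axis: 0 = arm on the red index, pointing along the unit's -y; positive = swung clockwise seen from above, towards the unit's -x. Starts between +0.6 and +1.3, so turn it counter-clockwise seen from above. Stops at -0.3 and +1.7. Light friction (0.06 N m): stays where it is left.
- pointer_grip (a point): Grip point of the yellow knob, on its axis, 168 mm above the table. The knob is an upright bar 14 mm thick, 44 long, 30 high (144 to 174 mm above the table), lengthwise along the arm, on a yellow disc 48 mm across; the arm, 8 mm wide, 5 thick, leaves the disc 141 mm above the table. The point turns with the knob; its -y axis is the arm's direction.
- pointer_tip (a point): Tip of the pointer: inner end region of the small cross-bar at the end of the arm, 175 mm from the knob's axis along the arm and 28 mm to the board's side of it; the cross-bar is 5 mm thick, this point is on its middle line. 141 mm above the table. Turns with the pointer.
- board: Loose plywood sample board, 100 (its x) x 280 (y) x 12 mm, 0.4 to 0.85 kg, flat on the unit. Origin: centre of underside; front = -y end, red strip on its edge. Five steel bolts fixed across the front half (28 mm above the underside) put its centre of mass about 101 mm behind the front edge: it tips past that overhang. Starts 10 to 60 mm past the unit's end, square within 0.06 rad.
- board_front (a point): Middle of the board's front edge, on its upper face: (0, -140, 12) mm of the board.
- board_grip (a point): Grip point of the blue upright grip block at the board's rear: (0, +110, 36) mm of the board. The block is 18 mm thick (board's x), 60 mm long (board's y), 35 mm high (from 12 to 47 mm above the board's underside).
- carton: Small cardboard carton 44 x 60 x 35 mm on the unit's top, on the +x side of the board. Leave alone. Origin: centre of its underside.
- jar: Jar with red cap, 64 mm across, 85 mm high. Leave alone. Origin: centre of its underside.
- screwdriver: Screwdriver lying on the table, along its x. Leave alone.
- bin: Open blue bin 140 x 110 x 60 mm. Leave alone. Origin: centre of its underside.
- tape: Roll of yellow tape, 90 mm across, 24 mm high, lying flat. Leave alone. Origin: centre of its underside.
- tin: Green tin, 60 mm across, 90 mm high. Leave alone. Origin: centre of its underside.
- wrench: Wrench lying on the table, along its x. Leave alone.

How it is judged:
By the outcome, as a careful person would: the job done as asked, in the order asked, and still so for the second after the job is handed in, while the arm keeps its last pose, push and grip.
It also fails if it takes over 48 s, if anything falls off the work surface, if the arm or the gripper's body presses on something with over 40 N, if the wrist force passes 120 N, or if a joint passes its speed limit or range.

ROBOT

A 6-joint arm with a two-finger parallel gripper is mounted at the origin on the work surface. World frame = base frame: x ahead of the robot, y to its left, z up, the work surface at z = 0. Lengths are in m, angles in rad, forces in N, time in s.
With the tool pointing down it reaches from about 0.225 to 0.875 m from the base axis. Payload 3.4 kg.
Tool frame: the origin (TCP) lies on the centre line of the jaws, within the pads' length; the fingertips stand 17 mm ahead of it and the grasp point (between the pads) lies 2 mm behind it (manip.finger_overhang is the distance from the TCP to the fingertips, in m); y points along the fingers, x is the direction in which the jaws open and shut, and the axes are right-handed (so a half turn about y gives the same grasp; the last joint's range is limited). The gripper opens to 85 mm and grips with 20 to 120 N. Pads are 22 mm wide; open, the fingers measure 114 mm over their backs; the gripper's body (76 mm by 85 mm) begins 54 mm behind the grasp point. The pads swing forward as they close: fully open they stand 13 mm farther back than shut.
Start: joints at [-1.274, 0.276, 1.505, -0, 1.361, -0.121], TCP at [0.233, -0.526, 0.248] pointing down, gripper open.
Joint ranges: [-2.89, 2.89], [-0.75, 2.08], [0.22, 2.7], [-1.18, 4.32], [0.11, 2.71], [-2.7, 2.7]. Speed limits (rad/s): [2.57, 2.57, 3.14, 3.14, 3.14, 3.14].

INTERFACE

Orientations are given as a unit quaternion [w, x, y, z].
In Python, from rig import manip gives the robot as it stands.
- The arm moves only by the tool arm_command, never from a script. Its argument "commands" is a list of rows, each a list of 3 entries, a list of its own where there are three numbers: the finger opening in cm, from 0 to 8.54, then the shift along the world's x, y, z in cm, then the turn about the world's z in rad. A call has 1 to 12 rows; each row shifts and turns the commanded pose from where the row before left it; what a row does not reach is not made up. A row lasts 1/10 s, in which the tool goes at most 50 mm and 8.59 degrees, less where a joint would pass 70% of its speed; a pose out of reach is approached as far as the arm can. A call with a gripper value outside its range is refused whole. The fingers move at their own pace and stop on an object; "grip_force" is the grip in N (left out, the last holds). Time passes only in rows, so rows that do not move let the fingers close. It gives the time, the measured TCP pose, the force and the opening at its end, in the units of the state.
- manip.get_state(): the state, without advancing time (a new reading comes with each control period).
- manip.get_image(name): name is "side" or "top" or "wrist"; returns a dict with "pixels" (384x512x3 uint8, red, green, blue), "range_z" (384x512 float32, m along the optical axis (not along the pixel's ray), 0 where there is no reading), "intrinsics" (3x3 intrinsics, pixels), "k1" (the pictures are not rectified: a ray, as slopes to the right and down, at radius r is drawn at 1 + k1 r^2 times it, then the intrinsics apply), "R" (3x3) and "t" (3): a world point X has camera coordinates R X + t. Camera axes: x right, y down, z forward; pixel columns grow to the right and rows downward; lengths in m; the calibration is good to about 2 mm. A picture is of the moment at which its call begins.
- manip.sign_off(): hands the job in, once; it reports no verdict.
The state is a dict: "clock": time; "qpos": joint angles; "qd": joint speeds; "effort": joint torques, N m; "position": TCP position; "ee_rot": TCP orientation; "contact_force": force on the tool from outside, world axes, zero at the start; "moment": the same for the moment, N m; "width": finger opening in m.
Only numpy, scipy, OpenCV 4.12 (cv2) and the standard library are available. Lean on these libraries where they do the work, as an engineer would, in place of code of your own. Each camera call takes 0.05 s, during which the arm holds its last target.

## Working session

There is one attempt and no reset: what is moved stays moved. The work goes in short steps, Python scripts to look and compute and a tool call to move; the robot and the scene stay as the last step left them, time stands still between calls to the robot, and variables do not carry over. Pictures are saved under pics/ and viewed, and the job is handed in when it is done.

Besides the shell and the picture viewer there is one more tool, called after "Request:" as name(argument=value, ...) on one line, values as JSON. arm_command: Moves the arm, as the interface text tells. Its arguments: {"type":"object","properties":{"commands":{"type":"array"},"grip_force":{"type":"number"}},"required":["commands"]}

```bash
ls; mkdir -p pics
python3 - <<'E'
from rig import manip
import cv2
s=manip.get_state();print(s)
for n in("top","side"):
    d=manip.get_image(n);cv2.imwrite(f"pics/{n}0.png",cv2.cvtColor(d["pixels"],cv2.COLOR_RGB2BGR))
    print(n,d["intrinsics"],d["k1"],d["R"],d["t"])
E
```

```text
pics
{'clock': 0.0, 'qpos': array([-1.27397609e+00,  2.76582786e-01,  1.50616108e+00,  8.20917876e-06,
        1.36071432e+00, -1.20995254e-01]), 'qd': array([-0.00127169,  0.00028138,  0.00010369, -0.00138929,  0.00066884,
        0.0003151 ]), 'effort': array([-5.59650562e-04, -4.16779482e+01, -2.45801872e+01, -2.06338650e-04,
        1.10273532e-02, -5.41180754e-06]), 'position': array([ 0.23316247, -0.52503857,  0.24743552]), 'ee_rot': array([ 0.59324999, -0.59239837,  0.3859373 , -0.38492989]), 'contact_force': array([-0.22479004,  0.27850246, -0.05803845]), 'moment': array([ 0.05836087, -0.04461986, -0.02904108]), 'width': 0.08519680414296787}
top [[484.70118951   0.         250.66818886]
 [  0.         484.70118951 191.71940465]
 [  0.           0.           1.        ]] -0.04208765219318599 [[-0.02951172 -0.9993595  -0.02024001]
 [-0.99680262  0.03092834 -0.0736748 ]
 [ 0.0742536   0.01800102 -0.99707691]] [0.03510389 0.59085314 1.7630666 ]
side [[486.55434775   0.         259.9897532 ]
 [  0.         486.55434775 190.89215221]
 [  0.           0.           1.        ]] -0.17469845590487484 [[-0.76147588 -0.64792778  0.01854944]
 [-0.48618735  0.55199647 -0.67743764]
 [ 0.42869144 -0.52487093 -0.73534628]] [0.44938259 0.39416215 1.64491269]
```

View pics/top0.png

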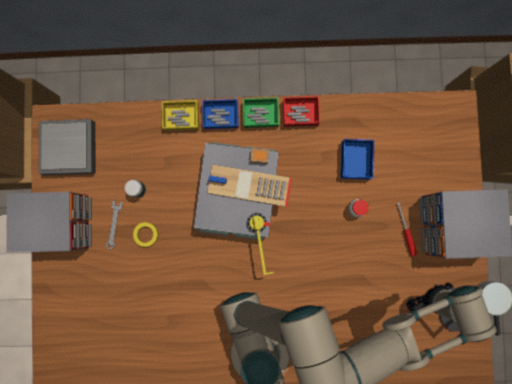

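View pics/side0.png

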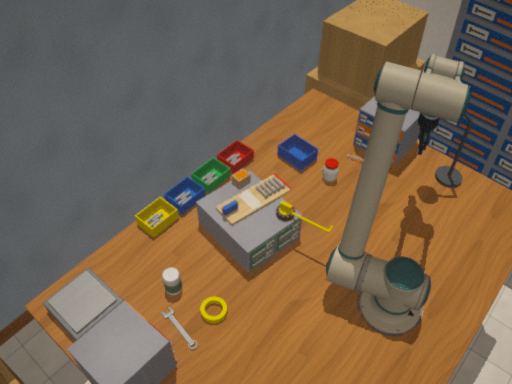

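```bash
cat > h.py <<'E'
from rig import manip
import numpy as np, cv2
def get(n,save=None):
    d=manip.get_image(n)
    if save: cv2.imwrite(f"pics/{save}.png",cv2.cvtColor(d["pixels"],cv2.COLOR_RGB2BGR))
    np.savez(f"{n}_last.npz",**d)
    return d
def load(n): return dict(np.load(f"{n}_last.npz"))
def rays(d,uv):
    uv=np.asarray(uv,float).reshape(-1,2)
    D=np.array([float(d["k1"]),0,0,0,0])
    p=cv2.undistortPoints(uv.reshape(-1,1,2),d["intrinsics"],D).reshape(-1,2)
    return np.c_[p,np.ones(len(p))]
def plane(d,uv,z):
    r=rays(d,uv)@d["R"]; c=-d["R"].T@d["t"]
    return c+r*((z-c[2])/r[:,2])[:,None]
def depth(d,uv):
    uv=np.asarray(uv,float).reshape(-1,2);z=d["range_z"][uv[:,1].round().astype(int),uv[:,0].round().astype(int)]
    return (rays(d,uv)*z[:,None]-d["t"])@d["R"]
def proj(d,X):
    X=np.asarray(X,float).reshape(-1,3)
    return cv2.projectPoints(X,cv2.Rodrigues(d["R"])[0],d["t"],d["intrinsics"],np.array([float(d["k1"]),0,0,0,0]))[0].reshape(-1,2)
def mask(d,lo,hi):
    return cv2.inRange(cv2.cvtColor(d["pixels"],cv2.COLOR_RGB2HSV),lo,hi)>0
E
python3 - <<'E'
from h import *
d=get("top")
im=cv2.cvtColor(d["pixels"],cv2.COLOR_RGB2BGR)
cv2.imwrite("pics/topc.png",cv2.resize(im[135:285,180:310],None,fx=5,fy=4*1.25/1.25,interpolation=cv2.INTER_CUBIC)[:600])
cv2.imwrite("pics/topc.png",cv2.resize(im[135:285,180:310],None,fx=4,fy=4,interpolation=cv2.INTER_CUBIC))
m=mask(d,(22,120,100),(35,255,255));n,l,s,c=cv2.connectedComponentsWithStats(m.astype(np.uint8))
for i in range(1,n):
    if s[i,4]>8: print(s[i],c[i])
# cabinet top
v,u=np.mgrid[135:250,180:310]; uv=np.c_[u.ravel(),v.ravel()]
P=depth(d,uv); k=abs(P[:,2]-.12)<.008
h=np.zeros(d["range_z"].shape,np.uint8);h[v.ravel()[k],u.ravel()[k]]=1
print(k.sum(), np.median(P[k,2]))
pts=P[P[:,2]>.11][:,:2]; pts=pts[(pts[:,0]>0.35)]
r=cv2.minAreaRect((pts*1000).astype(np.float32));print(r)
E
```

```text
[162 100  37  29 699] [179.7925608  114.19456366]
[249 215  24  60 302] [258.67218543 236.15562914]
[133 222  25  25 301] [144.99335548 234.10631229]
3955 0.12121184905732257
((570.8763427734375, 42.88372802734375), (315.1217346191406, 347.3132629394531), 80.94541931152344)
```

View pics/topc.png

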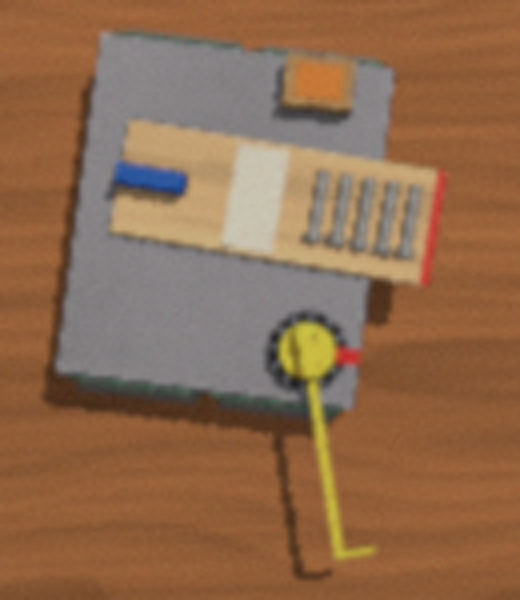

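Run:
```python
from h import *
d=load("top")
c=lambda L:np.array(L)/4+[180-.375,135-.375]
C=plane(d,c([(100,32),(392,68),(355,408),(55,375)]),.12);print(C)
print("sizes",[np.linalg.norm(C[i]-C[(i+1)%4]) for i in range(4)])
for i,j in((0,1),(3,2),(1,2),(0,3)):
    v=C[j]-C[i];print(np.arctan2(v[1],v[0]))
print("knob",plane(d,c([(307,350)]),.141),depth(d,c([(307,350)])))
print("arm end,tip",plane(d,c([(338,553),(375,549)]),.141))
print("index",plane(d,c([(348,355)]),.138))
B=plane(d,c([(445,171),(425,284),(111,232),(128,121)]),.132);print("board",B,[np.linalg.norm(B[i]-B[(i+1)%4]) for i in range(4)])
print("grip",plane(d,c([(150,179)]),.167))
```

```text
[[ 0.76242277  0.1722019   0.12      ]
 [ 0.72206649 -0.08302493  0.12      ]
 [ 0.42691565 -0.04114316  0.12      ]
 [ 0.46295201  0.21810188  0.12      ]]
sizes [np.float64(0.2583976850125853), np.float64(0.29810753158026515), np.float64(0.26173767858693314), np.float64(0.3029678884183186)]
-1.7276172437409894
-1.7089162649336729
3.0006341875486338
2.9895058903333585
knob [[ 0.47792894 -0.00137909  0.141     ]] [[ 0.47747835 -0.00170312  0.18072243]]
arm end,tip [[ 0.30502673 -0.02248441  0.141     ]
 [ 0.30751255 -0.05398838  0.141     ]]
index [[ 0.47264152 -0.03631909  0.138     ]]
board [[ 0.62887756 -0.12527104  0.132     ]
 [ 0.53169761 -0.10459055  0.132     ]
 [ 0.58497161  0.16519044  0.132     ]
 [ 0.68123146  0.14818211  0.132     ]] [np.float64(0.09935605754545299), np.float64(0.2749907346469172), np.float64(0.09775091969734415), np.float64(0.27841974663974894)]
grip [[0.62640037 0.12721027 0.167     ]]
```

Run:
```python
from rig import manip
import numpy as np
from scipy.spatial.transform import Rotation as R
s=manip.get_state();M=R.from_quat(s["ee_rot"],scalar_first=True).as_matrix();print(M.round(3));print(np.arctan2(M[1,0],M[0,0]),np.arctan2(M[1,1],M[0,1]),np.arctan2(M[1,2],M[0,2]))
print(manip.finger_overhang)
```

```text
[[ 0.406 -0.     0.914]
 [-0.914  0.001  0.406]
 [-0.001 -1.     0.   ]]
-1.1529736252056486 1.8849396648544807 0.4178224876718658
0.017
```

Request:
arm_command(commands=[[5, [2, 4.3, 0], -0.025], [5, [2, 4.3, 0], -0.025], [5, [2, 4.3, 0], -0.025], [5, [2, 4.3, 0], -0.025], [5, [2, 4.3, 0], -0.025], [5, [2, 4.3, 0], -0.025], [5, [2, 4.3, 0], -0.025], [5, [2, 4.3, 0], -0.025], [5, [2, 4.3, 0], -0.025], [5, [2, 4.3, 0], -0.025], [5, [2, 4.3, 0], -0.025], [5, [2, 4.3, 0], -0.025]])

```text
clock: 1.35
position: [0.4736, -0.0076, 0.2483]
ee_rot: [-0.528, 0.528, -0.47, 0.47]
contact_force: [0.2, -0.7, 0.1]
width: 0.0503
```

Run:
```python
from h import *
s=manip.get_state();print(s["position"],s["qpos"],s["clock"])
d=get("wrist","w1");print(d["R"],-d["R"].T@d["t"])
```

```text
[ 0.47363961 -0.0076043   0.24829541] [-1.62857516e-01  1.22335246e-01  1.70685695e+00 -3.22766999e-04
  1.31217912e+00  1.29097230e+00] 1.35
[[ 1.16561852e-01 -9.93183237e-01  6.26927538e-04]
 [-9.47328934e-01 -1.10990674e-01  3.00414649e-01]
 [-2.98297210e-01 -3.56107943e-02 -9.53808495e-01]] [0.54936872 0.00242425 0.37457593]
```

View pics/w1.png

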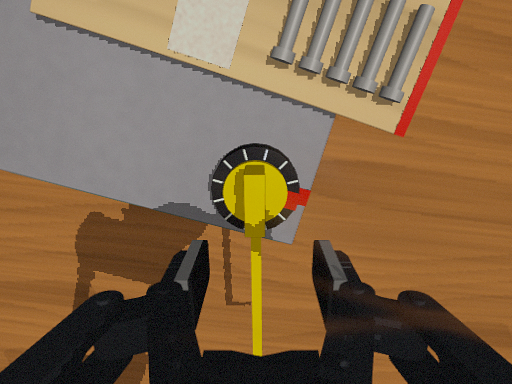

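Run:
```python
from h import *
d=load("wrist")
im=cv2.cvtColor(d["pixels"],cv2.COLOR_RGB2BGR)
cv2.imwrite("pics/w1c.png",cv2.resize(im[100:260,190:345],None,fx=3.7,fy=3.7,interpolation=cv2.INTER_CUBIC))
E1=plane(d,[(0,168),(293,242),(332,116)],.12);print(E1)
for i,j in((0,1),(2,1)):
    v=E1[j]-E1[i];print(np.arctan2(v[1],v[0]))
m=mask(d,(22,120,60),(35,255,255))
for r in range(140,350,15):
    c=np.flatnonzero(m[r]); 
    if len(c): print(r,c[0],c[-1],d["range_z"][r,int(c.mean())], depth(d,[(c.mean(),r)]).round(4), plane(d,[(c.mean(),r)],.1435).round(4))
```

```text
[[ 0.46499839  0.20893841  0.12      ]
 [ 0.42757395 -0.0405389   0.12      ]
 [ 0.53669569 -0.05475598  0.12      ]]
-1.719697414561989
3.0120360293167545
170 232 278 0.21769565 [[ 4.977e-01 -2.000e-04  1.626e-01]] [[ 4.931e-01 -4.000e-04  1.435e-01]]
185 223 286 0.20865442 [[ 0.4907 -0.0008  0.1743]] [[ 0.4817 -0.0013  0.1435]]
200 224 286 0.21016224 [[ 0.4811 -0.0023  0.1758]] [[ 0.47   -0.003   0.1435]]
215 234 276 0.2142395 [[ 0.4704 -0.0034  0.1749]] [[ 0.458  -0.0044  0.1435]]
230 245 264 0.2188308 [[ 0.4591 -0.0044  0.1736]] [[ 0.4455 -0.0054  0.1435]]
245 251 260 0.2546401 [[ 0.4333 -0.0075  0.1445]] [[ 0.4328 -0.0076  0.1435]]
260 251 261 0.2590043 [[ 0.4199 -0.0095  0.144 ]] [[ 0.4196 -0.0095  0.1435]]
275 251 261 0.2632363 [[ 0.4062 -0.011   0.1439]] [[ 0.4059 -0.011   0.1435]]
290 252 261 0.26722026 [[ 0.3922 -0.013   0.1441]] [[ 0.3918 -0.013   0.1435]]
305 252 261 0.27184445 [[ 0.3775 -0.0147  0.144 ]] [[ 0.3771 -0.0147  0.1435]]
320 252 261 0.27531773 [[ 0.363  -0.0163  0.1449]] [[ 0.3618 -0.0164  0.1435]]
335 253 261 0.28074136 [[ 0.3468 -0.0186  0.1444]] [[ 0.346  -0.0187  0.1435]]
```

View pics/w1c.png

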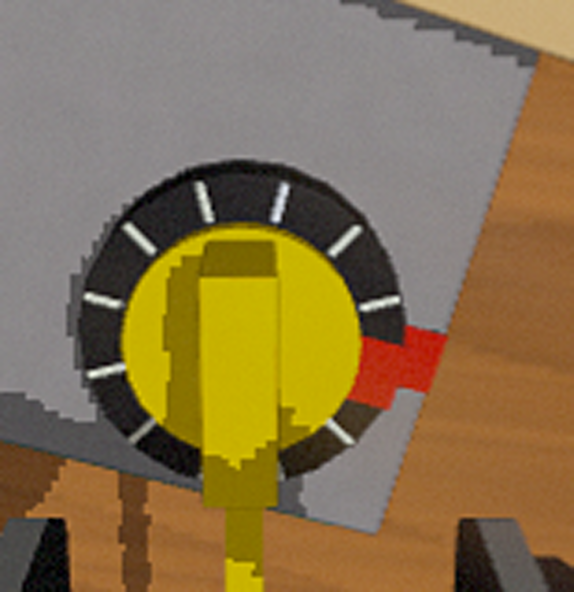

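Request:
arm_command(commands=[[5, [0.45, 0.5, 0], 0.01], [5, [0, 0, -2.5], 0], [5, [0, 0, -2.5], 0], [5, [0, 0, -2], 0], [5, [0, 0, -1.1], 0], [5, [0, 0, 0], 0], [5, [0, 0, 0], 0]], grip_force=40)

```text
clock: 2.1
position: [0.4782, -0.0053, 0.1678]
ee_rot: [0.531, -0.531, 0.467, -0.468]
contact_force: [0.1, -0.1, 0.1]
width: 0.05
```

Run:
```python
from h import *
d=get("wrist","w2")
```

```text
(no output)
```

View pics/w2.png

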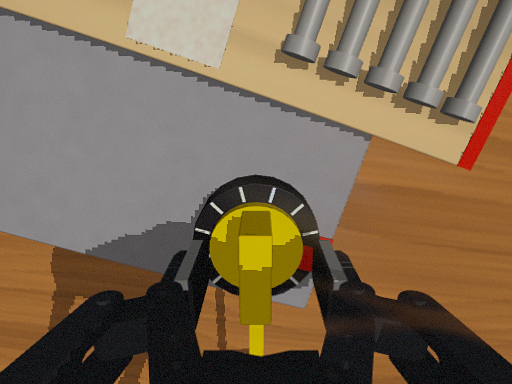

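Request:
arm_command(commands=[[5, [0, 0.27, -0.1], 0], [1.0, [0, 0, 0], 0], [1.0, [0, 0, 0], 0], [1.0, [0, 0, 0], 0], [1.0, [0, 0, 0], 0], [1.0, [0, 0, 0], 0], [1.0, [0, 0, 0], 0]], grip_force=40)

```text
clock: 2.85
position: [0.4782, -0.0028, 0.1669]
ee_rot: [-0.531, 0.531, -0.466, 0.468]
contact_force: [-1.7, -5.5, 4.9]
width: 0.0134
```

Request:
arm_command(commands=[[1, [0, 0, 0], 0.12], [1, [0, 0, 0], 0.12], [1, [0, 0, 0], 0.12], [1, [0, 0, 0], 0.12], [1, [0, 0, 0], 0.12], [1, [0, 0, 0], 0.12], [1, [0, 0, 0], 0.12], [1, [0, 0, 0], 0.12], [1, [0, 0, 0], 0.12], [1, [0, 0, 0], 0.12], [1, [0, 0, 0], 0.095], [1, [0, 0, 0], 0]])

```text
clock: 4.05
position: [0.4768, -0.0014, 0.1669]
ee_rot: [0.705, -0.705, 0.052, -0.051]
contact_force: [-3.6, -1.3, 6.8]
width: 0.0133
```

Request:
arm_command(commands=[[1, [0, 0, 0], 0], [1, [0, 0, 0], 0]])

```text
clock: 4.25
position: [0.4767, -0.0014, 0.1669]
ee_rot: [0.705, -0.705, 0.053, -0.052]
contact_force: [-3.3, -1.3, 6.8]
width: 0.0133
```

Run:
```python
from h import *
from scipy.spatial.transform import Rotation as R
d=get("wrist","w3");t=get("top")
s=manip.get_state();M=R.from_quat(s["ee_rot"],scalar_first=True).as_matrix();print(np.arctan2(M[1,0],M[0,0]),s["position"],s["contact_force"],s["moment"],s["qpos"])
im=cv2.cvtColor(t["pixels"],cv2.COLOR_RGB2BGR)
cv2.imwrite("pics/top3.png",cv2.resize(im[135:285,180:320],None,fx=4,fy=4,interpolation=cv2.INTER_CUBIC))
```

```text
-0.1478688660561928 [ 0.47677414 -0.00143115  0.16687636] [-3.25831037 -0.23809362  7.76680387] [-0.1558197   0.50662138  0.0493542 ] [-1.49446598e-01  1.93806624e-01  1.83489999e+00  5.51799446e-04
  1.11467255e+00 -1.82078132e-03]
```

View pics/w3.png

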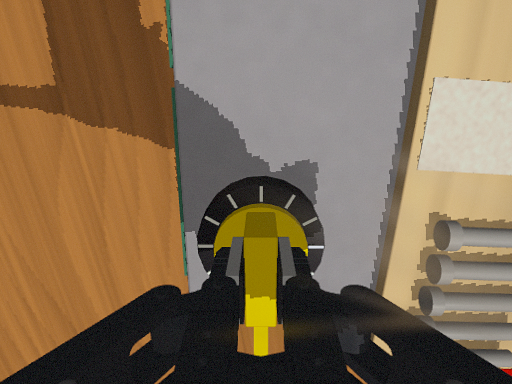

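View pics/top3.png

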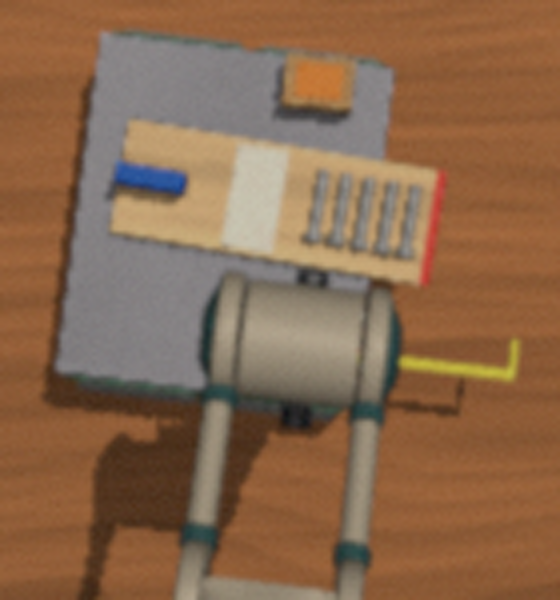

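Request:
arm_command(commands=[[3, [0, 0, 0], 0], [4.5, [0, 0, 0], 0], [4.5, [0, 0, 0], 0], [4.5, [0, 0, 2], 0], [4.5, [0, 0, 4], 0], [4.5, [0, 0, 4], 0], [4.5, [-1.0, -4.5, 3], 0], [4.5, [2, -4.5, 2], 0], [4.5, [2, -4.5, 0], 0], [4.5, [1, -4.5, 0], 0], [4.5, [0, 0, 0], 0], [4.5, [0, 0, 0], 0]])

```text
clock: 5.55
position: [0.5175, -0.1756, 0.3115]
ee_rot: [0.706, -0.705, 0.054, -0.052]
contact_force: [-0.5, 1.2, -0.5]
width: 0.0448
```

Run:
```python
from h import *
d=get("wrist","w4")
s=manip.get_state();print(s["position"],s["contact_force"])
```

```text
[ 0.51720984 -0.17458121  0.31176773] [-0.2688115   0.28679487 -0.28634353]
```

View pics/w4.png

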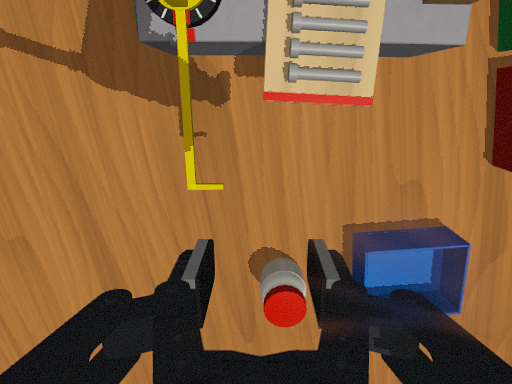

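```bash
cat > meas.py <<'E'
from h import *
d=load("wrist")
m=mask(d,(22,120,60),(35,255,255)).astype(np.uint8);m[300:]=0
rs=[];
for r in range(45,175,3):
    c=np.flatnonzero(m[r]); 
    if 4<len(c)<25: rs.append((c.mean(),r))
A=plane(d,rs,.1435);v=np.polyfit(A[:,1],A[:,0],1);print("arm ang",np.arctan2(-1,-v[0]),"resid",np.std(A[:,0]-np.polyval(v,A[:,1])), len(rs))
# x at y=-.0025
print("axis x at y=-.0025:",np.polyval(v,-.0025))
ys,xs=np.nonzero(m[170:200]);ys+=170
k=xs>198;print("crossbar px",xs.max(),ys[k].min(),ys[k].max())
cb=[(c,(lambda q:q.mean())(np.flatnonzero(m[170:200,c])+170)) for c in range(200,222,2)]
C=plane(d,cb,.1435);cf=np.polyfit(C[:,0],C[:,1],1);print("crossbar",C[[0,-1]],"ang",np.arctan(cf[0]))
# red strip
h=cv2.cvtColor(d["pixels"],cv2.COLOR_RGB2HSV)
red=(((h[...,0]<6)|(h[...,0]>174))&(h[...,1]>150)&(h[...,2]>90)).astype(np.uint8)
red[260:]=0;red[:,430:]=0;red[:60]=0
n,l,s,c=cv2.connectedComponentsWithStats(red);i=1+s[1:,4].argmax();print("red",s[i])
top=[];bot=[]
for cc in range(s[i,0]+5,s[i,0]+s[i,2]-4,4):
    q=np.flatnonzero(l[:,cc]==i); top.append((cc,q.min()-.5));bot.append((cc,q.max()+.5))
for nm,e,z in(("top edge",top,.132),("bottom edge",bot,.120)):
    P=plane(d,e,z);f=np.polyfit(P[:,0],P[:,1],1);print(nm,P[[0,-1]].round(4),"yaw",np.arctan(f[0]), "depth",depth(d,[top[5]]))
E
python3 meas.py
python3 - <<'E'
from h import *
d=load("wrist")
im=cv2.cvtColor(d["pixels"],cv2.COLOR_RGB2BGR)
cv2.imwrite("pics/w4c.png",cv2.resize(im[0:200,130:490],None,fx=2.2,fy=2.2,interpolation=cv2.INTER_CUBIC))
E
```

```text
arm ang -1.7379319011764611 resid 0.003222664462721426 44
axis x at y=-.0025: 0.47873565007908786
crossbar px 223 183 189
crossbar [[ 0.45866225 -0.1760521   0.1435    ]
 [ 0.47742103 -0.17888826  0.1435    ]] ang -0.15005477577576046
red [263  92 110  14 915]
top edge [[ 0.5348 -0.1009  0.132 ]
 [ 0.6243 -0.1185  0.132 ]] yaw -0.19550482837832941 depth [[ 0.55246769 -0.10445217  0.13333884]]
bottom edge [[ 0.534  -0.1082  0.12  ]
 [ 0.6276 -0.1276  0.12  ]] yaw -0.20501656277604097 depth [[ 0.55246769 -0.10445217  0.13333884]]
```

View pics/w4c.png

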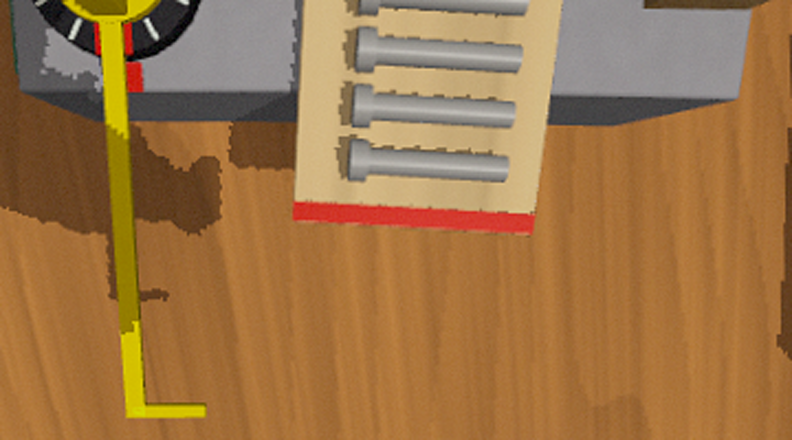

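Run:
```python
from h import *
d=load("wrist")
m=mask(d,(22,120,60),(35,255,255)).astype(np.uint8);m[300:]=0
rs=[]
for r in range(48,178,4):
    c=np.flatnonzero(m[r,170:215])+170
    if len(c): rs.append((c.mean(),r)); print(r,c.min(),c.max(),end='; ')
A=plane(d,rs,.1435);v=cv2.fitLine(A[:,:2].astype(np.float32),cv2.DIST_HUBER,0,.0005,.001).ravel();print("\narm",np.arctan2(v[1],v[0]),v)
# unit edge: grey->dark transition; columns
g=cv2.cvtColor(d["pixels"],cv2.COLOR_RGB2GRAY).astype(float)
e=[]
for c in list(range(205,262,3))+list(range(392,462,3)):
    col=cv2.GaussianBlur(g[:,c:c+1],(1,5),0).ravel(); q=np.diff(col)[30:60]; e.append((c,30+q.argmin()+.5,q.min()))
E_=np.array(e);print(E_[::3])
k=E_[:,2]<-8
P=plane(d,E_[k,:2],.12);w=cv2.fitLine(P[:,:2].astype(np.float32),cv2.DIST_HUBER,0,.0005,.001).ravel();print("edge yaw",np.arctan(w[1]/w[0]),w)
h=cv2.cvtColor(d["pixels"],cv2.COLOR_RGB2HSV)
red=(((h[...,0]<6)|(h[...,0]>174))&(h[...,1]>150)&(h[...,2]>60))
for r in range(6,45,3):
    c=np.flatnonzero(red[r,150:230])+150; y=np.flatnonzero(m[r,150:230])+150
    if len(c): print(r,c.min(),c.max(),"yel",y.min() if len(y) else None,y.max() if len(y) else None, "z",depth(d,[(c.max()-1,r)]).round(4),depth(d,[(c.min()+1,r)]).round(4))
```

```text
48 177 187; 52 177 188; 56 178 188; 60 178 188; 64 179 188; 68 179 188; 72 179 189; 76 180 189; 80 180 189; 84 180 189; 88 180 190; 92 180 190; 96 181 190; 100 181 190; 104 181 190; 108 182 191; 112 182 191; 116 182 191; 120 183 191; 124 183 192; 128 183 192; 132 183 192; 136 184 193; 140 184 193; 144 184 193; 148 185 193; 152 185 194; 156 185 194; 160 185 194; 164 186 194; 168 186 194; 172 186 195; 176 186 195; 
arm 1.4238476 [ 0.14642048  0.98922247  0.45965454 -0.11399632]
[[205.      41.5    -23.    ]
 [214.      41.5    -22.9375]
 [223.      41.5    -22.0625]
 [232.      41.5    -23.375 ]
 [241.      40.5    -24.9375]
 [250.      41.5    -23.1875]
 [259.      41.5    -23.625 ]
 [398.      42.5    -24.875 ]
 [407.      43.5    -24.6875]
 [416.      43.5    -25.    ]
 [425.      43.5    -28.1875]
 [434.      43.5    -23.3125]
 [443.      43.5    -24.1875]
 [452.      44.5    -23.8125]
 [461.      43.5    -15.625 ]]
edge yaw -0.15289874 [ 0.98833376 -0.1523037   0.635761   -0.07246473]
12 173 189 yel 175 185 z [[ 0.4782 -0.0277  0.1403]] [[ 0.4665 -0.0256  0.1393]]
15 173 189 yel 176 185 z [[ 0.4778 -0.03    0.1407]] [[ 0.4658 -0.0277  0.1387]]
18 173 189 yel 176 185 z [[ 0.4773 -0.0322  0.1405]] [[ 0.4658 -0.0304  0.1408]]
21 173 189 yel 176 186 z [[ 0.4767 -0.0344  0.14  ]] [[ 0.4653 -0.0327  0.1409]]
24 173 190 yel 176 185 z [[ 0.4768 -0.0364  0.138 ]] [[ 0.4646 -0.0348  0.1401]]
30 188 193 yel 176 186 z [[ 0.4755 -0.0381  0.1211]] [[ 0.4728 -0.0377  0.121 ]]
33 188 193 yel 177 186 z [[ 0.4749 -0.0405  0.1208]] [[ 0.4724 -0.0402  0.1213]]
36 188 194 yel 177 186 z [[ 0.4756 -0.0434  0.1224]] [[ 0.4718 -0.0426  0.1211]]
39 189 194 yel 177 186 z [[ 0.4749 -0.0457  0.1215]] [[ 0.4723 -0.0453  0.1218]]
```

```bash
cat >> meas.py <<'E'
print("camera",-d["R"].T@d["t"])
P=plane(d,bot,.132);f=np.polyfit(P[:,0],P[:,1],1);print("front outer@.132",P[[0,-1]].round(4),"yaw",np.arctan(f[0]))
yaw=-.150;ex=np.array([np.cos(yaw),np.sin(yaw)]);ey=np.array([-ex[1],ex[0]])
C0=np.array([.4785,-.0025])+.105*ex+.085*ey
U=lambda p:np.c_[(p[...,:2]-C0)@ex,(p[...,:2]-C0)@ey]
print("unit coords front",U(P)[[0,len(P)//2,-1]],"crossbar",U(plane(d,cb,.1435))[[0,-1]], "unit centre",C0)
E
python3 meas.py | tail -4
```

```text
unit coords front [[-0.03457384 -0.18091717]
 [ 0.01291859 -0.18346564]
 [ 0.05725606 -0.18589029]] crossbar [[-0.09867969 -0.25956781]
 [-0.07970772 -0.25956885]] unit centre [0.5950232  0.06585454]
```

Request:
arm_command(commands=[[4.5, [1.6, 4.3, 0], 0], [4.5, [1.6, 4.3, 0], 0], [4.5, [1.6, 4.3, 0], -0.02], [4.5, [1.6, 4.3, 0], -0.02], [4.5, [1.6, 4.3, 0], -0.015], [4.5, [1.6, 4.3, -2], 0], [4.5, [1.6, 4.4, -4], 0], [4.5, [0, 0, 0], 0], [4.5, [0, 0, 0], 0], [4.5, [0, 0, 0], 0]])

```text
clock: 6.6
position: [0.6261, 0.1186, 0.2612]
ee_rot: [-0.703, 0.704, -0.071, 0.072]
contact_force: [0.7, -0.0, 0.7]
width: 0.045
```

Run:
```python
from h import *
from scipy.spatial.transform import Rotation as R
d=get("wrist","w5")
s=manip.get_state();M=R.from_quat(s["ee_rot"],scalar_first=True).as_matrix();print(np.arctan2(M[1,0],M[0,0]),s["position"],s["contact_force"])
m=mask(d,(100,120,40),(125,255,255)).astype(np.uint8)
n,l,st,c=cv2.connectedComponentsWithStats(m)
for i in range(1,n):
    if st[i,4]>200: print(st[i],c[i])
```

```text
-0.2032783782848668 [0.62640446 0.11807336 0.26156297] [-0.22790179 -0.2529182   0.75028437]
[ 430   48   82  136 7421] [471.49562054 117.77900552]
[ 248  143   25   86 2031] [260.05219104 185.10142787]
```

View pics/w5.png

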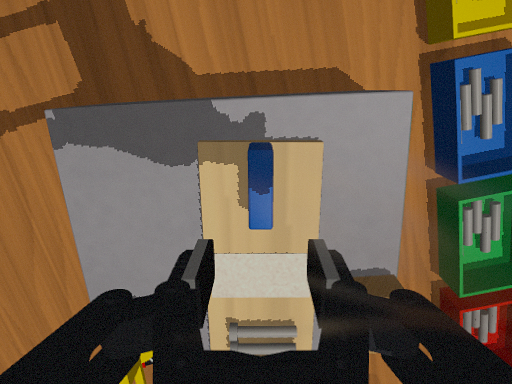

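Run:
```python
from h import *
d=load("wrist")
m=mask(d,(100,120,40),(125,255,255))
for r in range(142,232,6):
    c=np.flatnonzero(m[r,230:290])+230
    if len(c): print(r,c.min(),c.max(),depth(d,[(c.mean(),r)]).round(4),plane(d,[(c.min()-.5,r),(c.max()+.5,r)],.167)[:,:2].round(4).tolist())
# board rear corners and sides
print(plane(d,[(198,142),(322,141)],.132))
print("cam",-d["R"].T@d["t"])
```

```text
148 249 271 [[0.6331 0.1568 0.1632]] [[0.6255, 0.159], [0.6409, 0.1559]]
154 248 272 [[0.6325 0.1537 0.1689]] [[0.624, 0.1551], [0.6408, 0.1516]]
160 248 272 [[0.6316 0.1493 0.1674]] [[0.6231, 0.151], [0.64, 0.1475]]
166 248 272 [[0.6307 0.1451 0.1668]] [[0.6222, 0.1468], [0.6392, 0.1433]]
172 248 272 [[0.6299 0.141  0.1674]] [[0.6213, 0.1427], [0.6384, 0.1391]]
178 248 271 [[0.6286 0.1366 0.1666]] [[0.6204, 0.1384], [0.6369, 0.135]]
184 249 271 [[0.6281 0.1323 0.1668]] [[0.6201, 0.134], [0.636, 0.1307]]
190 249 272 [[0.6279 0.1282 0.1682]] [[0.6192, 0.1296], [0.6359, 0.1262]]
196 249 272 [[0.6267 0.1241 0.1687]] [[0.6182, 0.1253], [0.635, 0.1218]]
202 249 271 [[0.6253 0.119  0.1666]] [[0.6173, 0.1208], [0.6335, 0.1175]]
208 249 271 [[0.6245 0.1148 0.1676]] [[0.6163, 0.1163], [0.6326, 0.113]]
214 249 271 [[0.6236 0.1104 0.1679]] [[0.6153, 0.1118], [0.6317, 0.1084]]
220 249 271 [[0.6226 0.1056 0.1673]] [[0.6143, 0.1072], [0.6308, 0.1038]]
226 249 271 [[0.6216 0.1008 0.167 ]] [[0.6133, 0.1025], [0.6299, 0.0991]]
[[0.58510648 0.16603451 0.132     ]
 [0.68105065 0.14711817 0.132     ]]
cam [0.64077314 0.19504295 0.38739796]
```

Request:
arm_command(commands=[[4.5, [0.1, 1.0, -1], 0], [4.5, [0, 0, -3], 0], [4.5, [0, 0, -3], 0], [4.5, [0, 0, -2.5], 0], [4.5, [0, 0, -1.1], 0], [4.5, [0, 0, 0], 0], [1.2, [0, 0, 0], 0], [1.2, [0, 0, 0], 0], [1.2, [0, 0, 0], 0], [1.2, [0, 0, 0], 0], [1.2, [0, 0, 0], 0], [1.2, [0, 0, 0], 0]], grip_force=70)

```text
clock: 7.85
position: [0.6287, 0.1286, 0.156]
ee_rot: [0.704, -0.703, 0.07, -0.073]
contact_force: [0.5, 0.2, 5.7]
width: 0.017
```

Run:
```python
from h import *
d=get("wrist","w6")
s=manip.get_state();print(s["position"],s["contact_force"],s["moment"],s["width"])
```

```text
[0.62864433 0.12861608 0.15592219] [ 0.21425757 -0.35699535  6.70541532] [ 0.00051275  0.19444035 -0.00089896] 0.017156913220992897
```

View pics/w6.png

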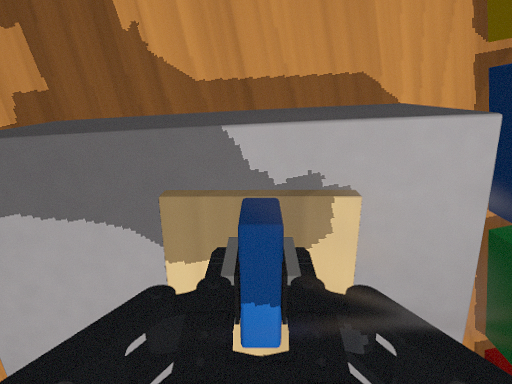

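Request:
arm_command(commands=[[1.2, [-0.1, -0.4, 0], 0.003], [1.2, [-0.14, -0.7, 0], 0.006], [1.2, [-0.14, -0.7, 0], 0.006], [1.2, [-0.14, -0.7, 0], 0.006], [1.2, [-0.14, -0.7, 0], 0.006], [1.2, [-0.14, -0.7, 0], 0.006], [1.2, [-0.14, -0.7, 0], 0.006], [1.2, [-0.14, -0.7, 0], 0.006], [1.2, [-0.14, -0.7, 0], 0.006], [1.2, [-0.1, -0.5, 0], 0.002], [1.2, [0, 0, 0], 0], [1.2, [0, 0, 0], 0]])

```text
clock: 9.1
position: [0.6154, 0.0648, 0.1559]
ee_rot: [0.706, -0.704, 0.052, -0.055]
contact_force: [0.1, 3.2, 5.7]
width: 0.0169
```

Run:
```python
from h import *
from scipy.spatial.transform import Rotation as R
d=get("wrist","w7");t=get("top");sd=get("side")
s=manip.get_state();M=R.from_quat(s["ee_rot"],scalar_first=True).as_matrix();print(np.arctan2(M[1,0],M[0,0]),s["position"],s["contact_force"],s["moment"],s["width"],s["clock"])
im=cv2.cvtColor(t["pixels"],cv2.COLOR_RGB2BGR)
cv2.imwrite("pics/top7.png",cv2.resize(im[135:255,190:330],None,fx=5,fy=5,interpolation=cv2.INTER_CUBIC))
im=cv2.cvtColor(sd["pixels"],cv2.COLOR_RGB2BGR)
cv2.imwrite("pics/side7.png",cv2.resize(im[150:270,190:340],None,fx=5,fy=5,interpolation=cv2.INTER_CUBIC))
```

```text
-0.15051817451659294 [0.61542345 0.06475123 0.1559449 ] [-0.9850434   2.56715532  7.16315952] [ 0.35124045  0.12009108 -0.12604277] 0.016776739171148268 9.25
```

View pics/top7.png

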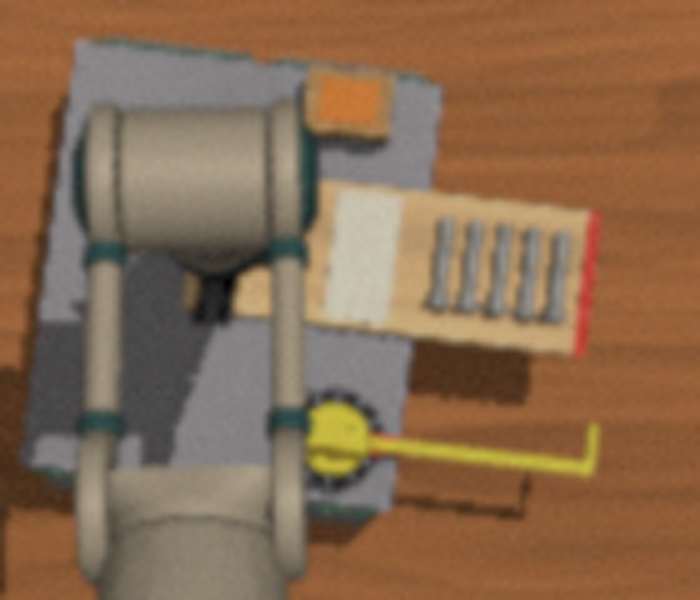

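View pics/side7.png

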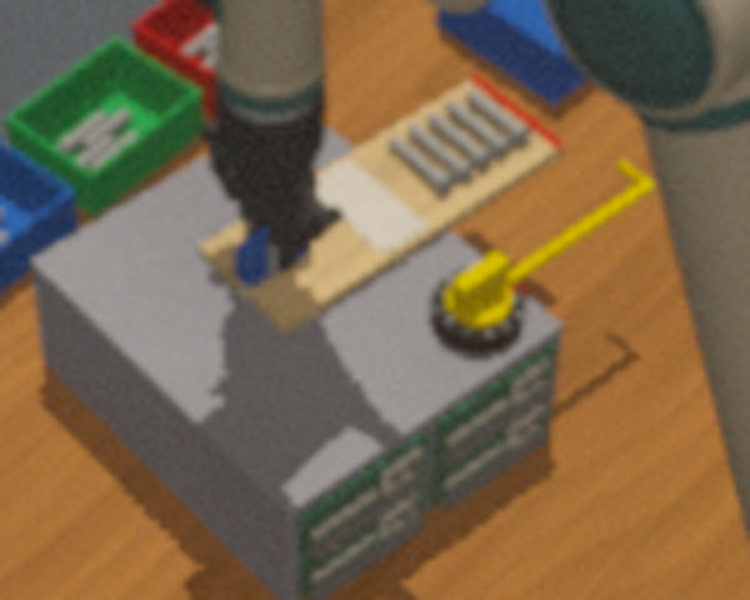

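View pics/w7.png

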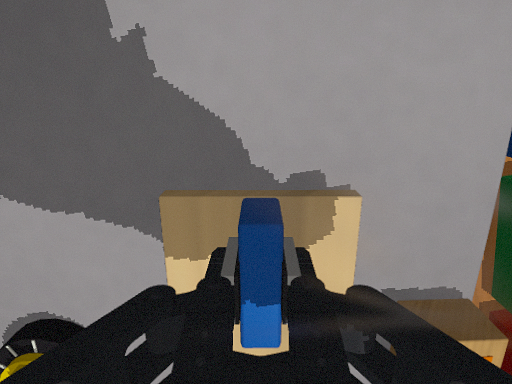

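```bash
cat > tm.py <<'E'
from h import *
yaw=-.150;ex=np.array([np.cos(yaw),np.sin(yaw)]);ey=np.array([-ex[1],ex[0]])
C0=np.array([.4785,-.0025])+.105*ex+.085*ey
U=lambda p:np.c_[(p[...,:2]-C0)@ex,(p[...,:2]-C0)@ey]
def run(n,rows,x0,x1,cbr,cbx):
    d=get(n) if LIVE else load(n)
    h=cv2.cvtColor(d["pixels"],cv2.COLOR_RGB2HSV)
    return d
d=load("top")
g=d["pixels"].astype(float)
# front edge: red excess, subpixel outer edge per row
R=g[...,0]-g[...,1]; S=g[...,0]/(g.sum(2)+1)
pts=[]
for r in range(180,204):
    row=R[r,295:316]; j=row.argmax(); base=np.median(row[-6:]); half=(row[j]+base)/2
    k=j
    while k<len(row)-1 and row[k]>half: k+=1
    pts.append((295+k-1+(row[k-1]-half)/(row[k-1]-row[k]),r))
P=plane(d,pts,.132);u=U(P);f=np.polyfit(u[:,0],u[:,1],1);print("front unit y at x mid",np.polyval(f,u[:,0].mean()),"xmid",u[:,0].mean(),"tilt",f[0],"sd",np.std(u[:,1]-np.polyval(f,u[:,0])))
Y=g[...,1]-g[...,2]; pts=[]
for r in range(221,226):
    row=np.clip(Y[r,300:318]-np.median(Y[r,312:320])-10,0,None); pts.append(((row*np.arange(300,318)).sum()/row.sum(),r))
print(np.array(pts));print("crossbar",U(plane(d,pts,.1435)))
E
python3 tm.py
```

```text
front unit y at x mid -0.24882323206462442 xmid 0.020481377351695 tilt -0.005703179175915452 sd 0.00029200028578121667
[[308.14035088 221.        ]
 [308.11965812 222.        ]
 [308.03478261 223.        ]
 [307.94642857 224.        ]
 [307.87826087 225.        ]]
crossbar [[-0.08082956 -0.25886127]
 [-0.08422243 -0.25917319]
 [-0.08764048 -0.25926799]
 [-0.09105902 -0.25935108]
 [-0.09446845 -0.25950248]]
```

Request:
arm_command(commands=[[1.2, [-0.05, -0.3, 0], 0.002], [1.2, [-0.06, -0.4, 0], 0.002], [1.2, [-0.05, -0.37, 0], 0], [1.2, [0, 0, 0], 0], [1.2, [0, 0, 0], 0], [1.2, [0, 0, 0], 0]])

```text
clock: 9.85
position: [0.6139, 0.0545, 0.1559]
ee_rot: [0.706, -0.704, 0.05, -0.053]
contact_force: [0.3, 4.4, 6.1]
width: 0.017
```

```bash
python3 - <<'E'
from h import *
from scipy.spatial.transform import Rotation as R
d=get("wrist","w8");t=get("top");sd=get("side")
s=manip.get_state();M=R.from_quat(s["ee_rot"],scalar_first=True).as_matrix();print(np.arctan2(M[1,0],M[0,0]),s["position"],s["contact_force"],s["moment"],s["width"],s["clock"])
im=cv2.cvtColor(t["pixels"],cv2.COLOR_RGB2BGR)
cv2.imwrite("pics/top8.png",cv2.resize(im[135:255,190:330],None,fx=5,fy=5,interpolation=cv2.INTER_CUBIC))
im=cv2.cvtColor(sd["pixels"],cv2.COLOR_RGB2BGR)
cv2.imwrite("pics/side8.png",cv2.resize(im[150:270,190:340],None,fx=5,fy=5,interpolation=cv2.INTER_CUBIC))
# side: board flatness/edge via depth in top
v,u=np.mgrid[178:200,270:300];P=depth(t,np.c_[u.ravel(),v.ravel()]);k=P[:,2]<.137;k&=P[:,2]>.12
A=np.c_[P[k,:2],np.ones(k.sum())];print(np.linalg.lstsq(A,P[k,2],rcond=None)[0],np.median(P[k,2]))
E
python3 tm.py
```

```text
-0.14652422562423795 [0.61391604 0.05457023 0.15591065] [0.19664132 4.32812656 6.22241566] [ 0.48137759  0.17542395 -0.10651978] 0.01693604781059017 10.0
[0.00014702 0.00020427 0.13189435] 0.13237962124035446
front unit y at x mid -0.258805098062045 xmid 0.021674717906641282 tilt 0.013193274066928811 sd 0.00035421051644455074
[[308.16101695 221.        ]
 [308.06896552 222.        ]
 [308.02586207 223.        ]
 [307.94042553 224.        ]
 [307.87288136 225.        ]]
crossbar [[-0.08082116 -0.25893119]
 [-0.08424305 -0.2590017 ]
 [-0.08764411 -0.25923782]
 [-0.09106146 -0.25933078]
 [-0.09447063 -0.25948429]]
```

View pics/top8.png

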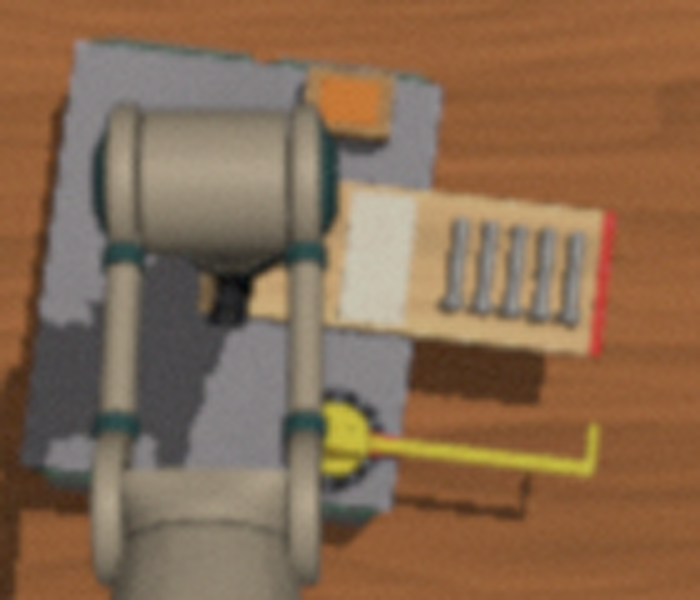

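View pics/side8.png

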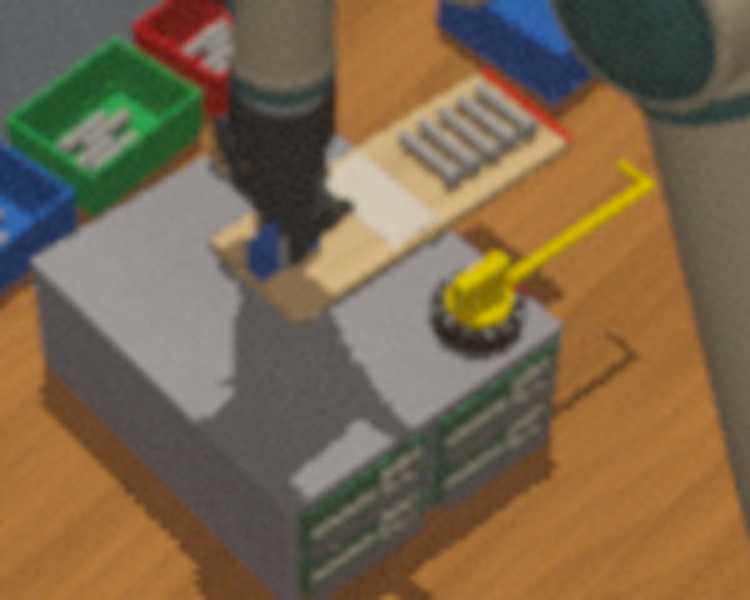

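View pics/w8.png

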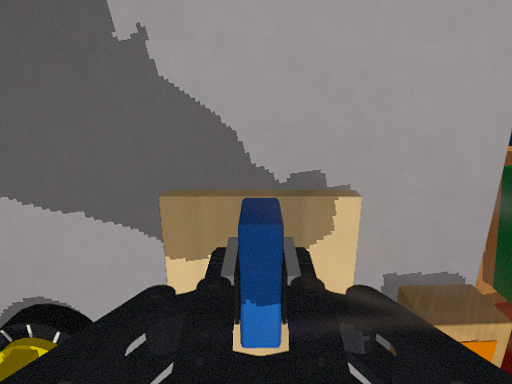

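Request:
arm_command(commands=[[1.2, [-0.01, -0.09, 0], -0.002], [1.2, [0, 0, 0], 0], [1.2, [0, 0, 0], 0], [1.2, [0, 0, 0], 0], [1.2, [0, 0, 0], 0]])

```text
clock: 10.5
position: [0.614, 0.054, 0.1559]
ee_rot: [0.707, -0.704, 0.051, -0.054]
contact_force: [0.9, 5.0, 6.1]
width: 0.0172
```

```bash
python3 - <<'E'
from h import *
t=get("top")
s=manip.get_state();print(s["position"],s["contact_force"],s["width"],s["clock"])
E
python3 tm.py
```

```text
[0.61396324 0.05400719 0.15592358] [0.94831971 4.70336363 6.32472844] 0.01651138683199369 10.55
front unit y at x mid -0.25927210099867104 xmid 0.02173055181989556 tilt 0.015056375769923531 sd 0.0002611711700734868
[[308.12173913 221.        ]
 [308.07725322 222.        ]
 [308.05172414 223.        ]
 [307.94849785 224.        ]
 [307.85840708 225.        ]]
crossbar [[-0.08083713 -0.2587983 ]
 [-0.08423968 -0.25902973]
 [-0.08763359 -0.2593253 ]
 [-0.09105818 -0.25935808]
 [-0.09447652 -0.25943535]]
```

```bash
python3 -c "
from rig import manip
print(manip.sign_off())"
```

```text
the job is handed in; nothing more can be done
None
```

I set the pointer on the red index, then slid the board out until its red front edge was level with the pointer tip. I handed the job in at 10.6 s with the gripper still holding the board's rear block.

- **Pointer:** I turned the knob about 1.29 rad counter-clockwise and let go. The wrist camera then put the arm within about 0.006 rad of the unit's y direction and centred on the red mark. The top camera showed the pointer's cross-bar in the same place after the slide.
- **Overhang:** the last top-camera check put the board's front edge 129.3 mm past the unit's end and the cross-bar 129.2 mm past it. The nominal figure is 130 mm, which is within calibration error.
- **Squareness (checks disagree):** I took out the board's starting skew of about 0.05 rad during the slide. The gripper heading says it is now square within about 0.005 rad, but the top camera's front-edge fit gave 0.015 rad. At that scale the fit is near pixel noise, so I left it.
- **Flatness and hold:** before the last 0.6 mm nudge, depth readings put the board's top at z = 0.132 m with no slope, and the block had not slipped. The gripper was set to 70 N and pressing down lightly, about 6 N.
- **Forces and other objects:** the forces I read stayed under 10 N. The pictures near the unit showed the carton and the neighbouring items unmoved. I did not re-measure the objects farther away.

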